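# Turn the goods-in status board from hold to cleared

## Robot

A 6-joint arm with a two-finger parallel gripper is mounted at the origin on the work surface. World frame = base frame: x ahead of the robot, y to its left, z up, the work surface at z = 0. Lengths are in m, angles in degrees, forces in N, time in s.
With the tool pointing down it reaches from about 0.375 to 0.9 m from the base axis. Payload 3.1 kg.
Tool frame: the origin (TCP) lies midway between the tips of the shut fingers; the grasp point (between the pads) lies 19 mm behind it (robot.grasp_offset is the distance from the TCP to the grasp point, in m); z points along the fingers, y is the direction in which the jaws open and shut (so a half turn about z gives the same grasp; the last joint's range is limited). The gripper opens to 85 mm and grips with 20 to 120 N. Pads are 22 mm wide; open, the fingers measure 114 mm over their backs; the gripper's body (76 mm by 85 mm) begins 54 mm behind the grasp point. The pads swing forward as they close: fully open they stand 13 mm farther back than shut.
Start: joints at [66.205, 30.224, 82.088, -0, 67.689, -10.227], TCP at [0.147, 0.608, 0.231] pointing down, gripper open.
Joint ranges: [-176.69, 176.69], [-43.24, 126.21], [12.49, 139.97], [-82, 262], [0, 151.66], [-163.58, 163.58]. Speed limits (degrees/s): [159.86, 159.86, 180, 180, 180, 180].

## Interface

Orientations are given as a 3x3 rotation matrix whose columns are the frame's x, y, z axes.
In Python, from bench import robot, cams, job gives the robot as it stands.
- The arm moves only by the tool move_arm, never from a script. Its argument "rows" is text: rows parted by semicolons, each of 7 numbers parted by spaces: the shift along the world's x, y, z in cm, then the turn, a rotation vector about the world's x, y, z in rad, then the opening, from 0 (shut) to 1 (fully open). A call has 1 to 10 rows; each row is the pose to reach, as a shift and turn from the pose commanded when the call began; what a row does not reach only later rows make up. A row lasts 1/8 s, in which the tool goes at most 62.5 mm and 10.7 degrees, less where a joint would pass 70% of its speed; a pose out of reach is approached as far as the arm can. A call with a gripper value outside its range is refused whole. The fingers move at their own pace and stop on an object; "force" is the grip in N (left out, the last holds). Time passes only in rows, so rows that repeat a pose let the fingers close. It gives the time, the measured TCP pose, the force and the opening at its end, in the units of the state.
- robot.get_obs(): the state, without advancing time (a new reading comes with each control period).
- cams.capture(name): name is "scene" or "top" or "wrist"; returns a dict with "color" (384x512x3 uint8, red, green, blue), "mtx" (3x3 intrinsics, pixels), "distortion" ([k1, k2, p1, p2, k3] as OpenCV has them; the pictures are not rectified), "world_from_camera" (4x4, takes a point from camera to world coordinates); the wrist camera has in their place "T_tool_cam" (4x4, takes a point from camera to tool coordinates, whose origin is the TCP and whose axes are the flange's). Camera axes: x right, y down, z forward; pixel columns grow to the right and rows downward; lengths in m; the calibration is good to about 2 mm. A picture is of the moment at which its call begins: read the wrist's pose just before it. There is no depth.
- job.job_done(): hands the job in, once; it reports no verdict.
The state is a dict: "t": time; "joints": joint angles; "joint_vel": joint speeds; "joint_torque": joint torques, N m; "eef_pos": TCP position; "tool_rot": TCP orientation; "force": force on the tool from outside, world axes, zero at the start; "torque": the same for the moment, N m; "width": finger opening in m.
Only numpy, scipy, OpenCV 4.12 (cv2) and the standard library are available. Lean on these libraries where they do the work, as an engineer would, in place of code of your own. Each camera call takes 0.05 s, during which the arm holds its last target.

## Task

The delivery has passed inspection: first slide the small red-lidded tin off the yellow half of the status board so that it stands upright on the worktop, then turn the board's hinged leaf right over its spine and gently press it flat on that half, so the board shows green. Only push with the fingers: do not pinch or lift anything, and leave the other goods where they are.

Things in the scene. Friction and masses are not known exactly. Their poses are not given: they have to be found in the camera images.
- board: Status board fixed on the worktop: white plate 180 mm (x, along the spine) by 300 mm (y), 6 mm thick; origin at the centre of its underside, z up. The spine runs along x through the middle: hinge axis 8.5 mm, spine knuckles 13.5 mm above the worktop. The leaf starts over the +y half and must end on the -y half (yellow), where the tin stands.
- leaf (a joint): Hinge angle of the leaf (rad): 0 flat on the board's +y half, pi/2 upright, pi (slightly soft stop) flat on the -y half; it turns up from +y over the spine to -y. Starts a little open (0.25 to 0.6). The hinge is stiff (0.12 N m of friction): the leaf stays at any angle and does not fall; 1 to 2 N at its edge moves it.
- leaf_tab (a point): Middle of the outer end of the black finger tab (45 mm wide) amid the leaf's free edge, 160 mm from the hinge axis, at half thickness; it overhangs the plate's edge by 10 mm. The rigid leaf is 5 mm thick, 160 mm along the spine, reaches 146 mm from the hinge axis (the tab 160 mm); yellow above, green beneath at the start.
- tin: Small round spice tin, 61 mm across, 40 mm tall, 80 to 150 g, aluminium with a red lid, standing loose on the -y half of the board. Origin at the centre of its underside (6 mm above the worktop at the start, 0 once it stands on the worktop).
- squash1: Bystander: yellow bottle, 72 mm across, 210 mm tall; origin at the centre of its underside.
- squash2: Bystander: yellow bottle, 72 mm across, 210 mm tall; origin at the centre of its underside.
- spice_jar: Bystander: amber jar with green lid, 52 mm across, 85 mm tall; origin at the centre of its underside.
- canister: Bystander: steel canister with red lid, 100 mm across, 120 mm tall; origin at the centre of its underside.
- scoop: Bystander: spoon lying flat, 200 mm long; origin at the middle of its length, underside.
- bowl: Bystander: white bowl, 120 mm across, 50 mm tall; origin at the centre of its underside.
- packet: Bystander: cardboard packet, 55 x 110 x 50 mm; origin at the centre of its underside.
Things that resemble listed ones, but are neither listed nor needed, are in the scene too. Several things have the shape of the tin; the one meant has the colours described above.

How it is judged:
By the outcome, as a careful person would: the job done as asked, in the order asked, and still so for the second after the job is handed in, with the robot touching nothing.
It also fails if it takes over 58 s, if anything falls off the work surface, if the arm or the gripper's body presses on something with over 40 N, if the wrist force passes 120 N, or if a joint passes its speed limit or range.

## Working session

There is one attempt and no reset: what is moved stays moved. The work goes in short steps, Python scripts to look and compute and a tool call to move; the robot and the scene stay as the last step left them, time stands still between calls to the robot, and variables do not carry over. Pictures are saved under pics/ and viewed, and the job is handed in when it is done.

Besides the shell and the picture viewer there is one more tool, called after ">>>" by a JSON object that holds its "op" and its "data", one argument or row to a line. move_arm: Moves the arm, as the interface text tells. Its arguments: {"type":"object","properties":{"rows":{"type":"string"},"force":{"type":"number"}},"required":["rows"]}

```bash
ls; mkdir -p pics; python3 - <<'E'
from bench import robot,cams,job
import cv2
print(robot.get_obs())
for n in ["scene","top","wrist"]:
    c=cams.capture(n); cv2.imwrite(f"pics/{n}0.png",c["color"][:,:,::-1]); print(n,c["mtx"].tolist(),c["distortion"]); print(c.get("world_from_camera",c.get("T_tool_cam")))
E
```

```text
pics
{'t': 0.0, 'joints': array([ 6.62028469e+01,  3.02772993e+01,  8.21570692e+01,  1.34364608e-03,
        6.76878637e+01, -1.02279760e+01]), 'joint_vel': array([-0.00399947,  0.01043705, -0.07362088,  0.00383741, -0.05763193,
        0.1036648 ]), 'joint_torque': array([-6.56656302e-04, -4.42353666e+01, -1.78022504e+01, -3.75453328e-04,
        8.70369229e-03,  2.69465581e-06]), 'eef_pos': array([0.14631737, 0.60689953, 0.23034769]), 'tool_rot': array([[-9.72085087e-01,  2.34626956e-01, -8.80658405e-04],
       [ 2.34628267e-01,  9.72083227e-01, -1.94322094e-03],
       [ 4.00141250e-04, -2.09560346e-03, -9.99997724e-01]]), 'force': array([0.73974648, 0.37228971, 0.04765391]), 'torque': array([-0.02581157, -0.0182702 , -0.02773138]), 'width': 0.08544372163653158}
scene [[383.7400565611187, 0.0, 256.62636374081825], [0.0, 383.7400565611187, 189.72174670407878], [0.0, 0.0, 1.0]] [-0.02899924  0.          0.          0.          0.        ]
[[-0.0861182   0.53771698 -0.83871575  1.50753101]
 [ 0.99628246  0.04460525 -0.07369965  0.05936708]
 [-0.00221843 -0.84194467 -0.53955932  0.66
[... 178 characters left out ...]
431249 0.         0.         0.         0.        ]
[[ 0.00917583 -0.99779987  0.06565988  0.4833493 ]
 [-0.99991961 -0.00858104  0.00933483 -0.01055497]
 [-0.00875086 -0.06574026 -0.9977984   1.50823893]
 [ 0.          0.          0.          1.        ]]
wrist [[309.080710944599, 0.0, 253.7806279154895], [0.0, 309.080710944599, 190.38367604460814], [0.0, 0.0, 1.0]] [-0.07785473  0.          0.          0.          0.        ]
[[ 1.03066035e-03 -9.47356020e-01 -3.20180433e-01  8.33181437e-02]
 [ 9.99999259e-01  1.18363266e-03 -2.83158897e-04 -2.12540487e-04]
 [ 6.47228303e-04 -3.20179904e-01  9.47356538e-01 -1.42143068e-01]
 [ 0.00000000e+00  0.00000000e+00  0.00000000e+00  1.00000000e+00]]
```

View pics/scene0.png

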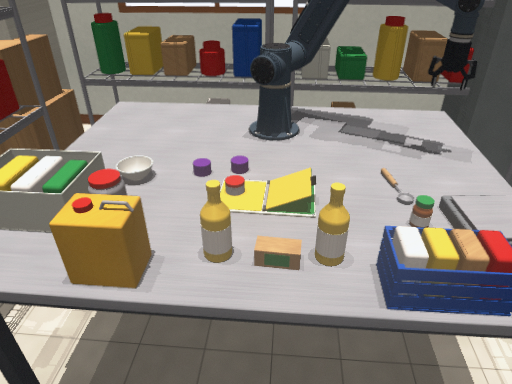

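View pics/top0.png

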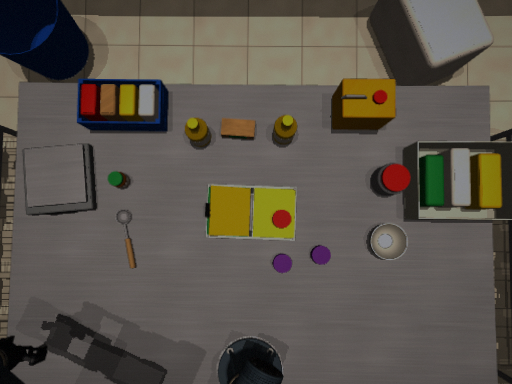

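The red-lidded tin is at top (282,219), standing on the yellow half. The lookalikes are the purple tins at (282,263) and (320,254), the canister's red lid at (395,178) and the jerrycan cap at (380,97). I choose (282,219) and will check it in a close crop.

```bash
cat > h.py <<'E'
import numpy as np, cv2
def ray(c,px):
    p=cv2.undistortPoints(np.array([[px]],float),c["mtx"],c["distortion"])[0,0]
    T=c["world_from_camera"]; return T[:3,3],T[:3,:3]@np.array([p[0],p[1],1])
def onplane(c,px,z):
    o,d=ray(c,px); return o+d*(z-o[2])/d[2]
def proj(c,P):
    T=np.linalg.inv(c["world_from_camera"]); R=cv2.Rodrigues(T[:3,:3])[0]
    return cv2.projectPoints(np.atleast_2d(np.array(P,float)),R,T[:3,3],c["mtx"],c["distortion"])[0][:,0]
def wristcam(c,o):
    T=np.eye(4);T[:3,:3]=o["tool_rot"];T[:3,3]=o["eef_pos"]; c["world_from_camera"]=T@c["T_tool_cam"]; return c
E
python3 - <<'E'
from h import *
from bench import robot,cams,job
c=cams.capture("top");s=cams.capture("scene")
a=cv2.resize(c["color"][175:275,195:335],None,fx=5,fy=5,interpolation=cv2.INTER_CUBIC)
b=cv2.resize(s["color"][145:225,180:330],None,fx=5,fy=5,interpolation=cv2.INTER_CUBIC)
cv2.imwrite("pics/ta.png",a[:,:,::-1]);cv2.imwrite("pics/sa.png",b[:,:,::-1])
hsv=cv2.cvtColor(c["color"],cv2.COLOR_RGB2HSV)
m=((hsv[...,0]<8)|(hsv[...,0]>172))&(hsv[...,1]>150)&(hsv[...,2]>80)
n,l,st,ce=cv2.connectedComponentsWithStats(m.astype(np.uint8))
for i in range(1,n):
    if st[i,4]>15: print(st[i],ce[i],onplane(c,ce[i],0.046))
m=(hsv[...,0]>125)&(hsv[...,0]<160)&(hsv[...,1]>80)
n,l,st,ce=cv2.connectedComponentsWithStats(m.astype(np.uint8))
for i in range(1,n):
    if st[i,4]>15: print('purple',st[i],ce[i],onplane(c,ce[i],0.04))
for nm,p,z in [("bottle1",(196,124),.21),("bottle2",(285,121),.21),("packet",(238,128),.05),("bowl",(388,241),.05),("can",(395,178),.12)]: print(nm,onplane(c,p,z))
E
```

```text
[ 81  84  15  31 437] [87.99313501 98.61784897] [0.88556336 0.54381838 0.046     ]
[374  90  13  13 134] [379.95522388  96.3358209 ] [ 0.90020807 -0.42172202  0.046     ]
[383 164  28  28 608] [396.12335526 177.12664474] [ 0.63286615 -0.47204711  0.046     ]
[273 210  18  18 254] [281.39370079 218.5511811 ] [ 0.49425448 -0.09893911  0.046     ]
purple [311 245  20  20 297] [320.35353535 254.46127946] [ 0.3790204  -0.22628848  0.04      ]
purple [273 254  19  19 289] [281.97577855 262.87197232] [ 0.35055079 -0.10178145  0.04      ]
bottle1 [0.76812337 0.16306542 0.21      ]
bottle2 [ 0.77897584 -0.09821192  0.21      ]
packet [0.79100388 0.04570961 0.05      ]
bowl [ 0.42538735 -0.44217603  0.05      ]
can [ 0.62255648 -0.44521664  0.12      ]
```

View pics/ta.png

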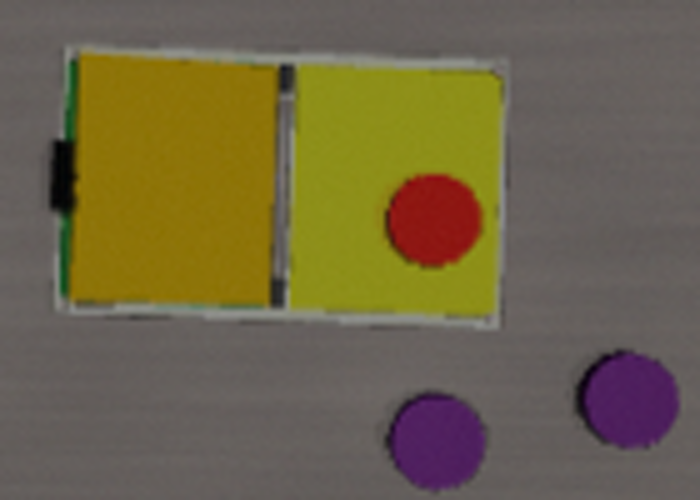

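View pics/sa.png

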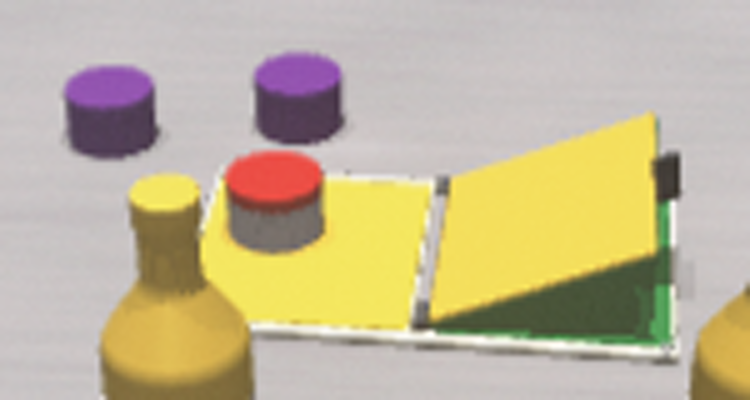

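```bash
python3 - <<'E'
from h import *
from bench import robot,cams,job
c=cams.capture("top");s=cams.capture("scene")
f=lambda p:((p[0]+.5)/5-.5+195,(p[1]+.5)/5-.5+175)
g=lambda p:((p[0]+.5)/5-.5+180,(p[1]+.5)/5-.5+145)
P=[onplane(c,f(p),.006)[:2] for p in [(70,47),(508,60),(498,327),(58,312)]]
print(np.round(P,4)); ctr=np.mean(P,0)
ev=(P[0]+P[3]-P[1]-P[2])/2; eu=(P[0]+P[1]-P[2]-P[3])/2
print(ctr,np.linalg.norm(ev),np.linalg.norm(eu),np.degrees(np.arctan2(-ev[0],ev[1])),np.degrees(np.arctan2(eu[1],eu[0])))
print([onplane(s,g(p),.006)[:2] for p in [(222,170),(675,360)]])
# tin from scene lid centre
print("tin scene",onplane(s,g((274,180)),.046))
# tab: triangulate end middle: top (50,175), scene (680,175)
def tri(a,b):
    o1,d1=ray(c,f(a));o2,d2=ray(s,g(b));A=np.stack([d1,-d2],1);t=np.linalg.lstsq(A,o2-o1,rcond=None)[0]
    p,q=o1+d1*t[0],o2+d2*t[1];return (p+q)/2,np.linalg.norm(p-q)
T,e=tri((50,175),(680,175));print("tab",T,e)
v=ev/np.linalg.norm(ev); print("angle",np.degrees(np.arctan2(T[2]-.0085,(T[:2]-ctr)@v)),np.hypot(T[2]-.0085,(T[:2]-ctr)@v))
E
```

```text
[[ 0.6086  0.1445]
 [ 0.6023 -0.1506]
 [ 0.4235 -0.1444]
 [ 0.4307  0.1497]]
[ 5.16293307e-01 -1.91128668e-04] 0.2946891806401923 0.1784631710027571 -1.3090315737795275 -1.8535360466300166
[array([ 0.42976177, -0.1438723 ]), array([0.61687226, 0.14696447])]
tin scene [ 0.50478086 -0.09755475  0.046     ]
tab [0.52052853 0.14897745 0.07141017] 0.0006805851783341453
angle 22.859089003340692 0.16194507861476629
```

The crop confirms a red lid on a bare aluminium body standing on the yellow half, while the two lookalikes are all purple. Estimates:
- Board centre: about (0.518, 0.0), rotated about -1.5°.
- Tin: about (0.498, -0.099).
- Leaf: about 0.40 rad open.

Next I travel over with the fingers half open so they cradle the tin.

>>> {"op": "move_arm", "data": {
  "rows": "2.5 -4.6 0 0 0 -0.09 0.5;5 -9.2 0 0 0 -0.2 0.5;8 -14 0 0 0 -0.35 0.5;11 -19 0 0 0 -0.5 0.5;14 -24 0 0 0 -0.65 0.5;17 -30 0 0 0 -0.8 0.5;20 -35 0 0 0 -0.95 0.5;22.5 -40 0 0 0 -1.1 0.5;25 -45 0 0 0 -1.25 0.5;27.5 -50 0 0 0 -1.33 0.5",
  "force": 20
}}

```text
t: 1.6
eef_pos: [0.4225, 0.1058, 0.2317]
tool_rot: [[-0.001, 1.0, 0.001], [1.0, 0.001, 0.0], [0.0, 0.001, -1.0]]
force: [1.5, 0.3, 0.2]
width: 0.0426
```

>>> {"op": "move_arm", "data": {
  "rows": "2 -4 0 0 0 0 0.5;4 -8 0 0 0 0 0.5;6 -12 -2 0 0 0 0.5;7.6 -14.8 -5 0 0 0 0.5;7.6 -14.8 -8 0 0 0 0.5;7.6 -14.8 -10 0 0 0 0.5;7.6 -14.8 -10 0 0 0 0.5"
}}

```text
t: 2.48
eef_pos: [0.4966, -0.0404, 0.1301]
tool_rot: [[-0.004, 1.0, -0.003], [1.0, 0.004, 0.001], [0.001, -0.003, -1.0]]
force: [0.6, 0.2, 1.0]
width: 0.0425
```

```bash
python3 - <<'E'
from h import *
from bench import robot,cams,job
o=robot.get_obs();print(o["t"],o["eef_pos"],o["width"])
w=wristcam(cams.capture("wrist"),o);cv2.imwrite("pics/w1.png",w["color"][:,:,::-1])
hsv=cv2.cvtColor(w["color"],cv2.COLOR_RGB2HSV)
m=((hsv[...,0]<8)|(hsv[...,0]>172))&(hsv[...,1]>150)&(hsv[...,2]>60)
n,l,st,ce=cv2.connectedComponentsWithStats(m.astype(np.uint8))
for i in range(1,n):
    if st[i,4]>100: print(st[i],ce[i],onplane(w,ce[i],0.046))
c=cams.capture("top");cv2.imwrite("pics/t1.png",cv2.resize(c["color"][150:290,170:350],None,fx=4,fy=4)[:,:,::-1])
E
```

```text
2.475 [ 0.49659051 -0.04035749  0.13010302] 0.0425002550568911
[ 219  227   70   66 3549] [253.10763595 260.33051564] [ 0.49514768 -0.09651494  0.046     ]
```

View pics/w1.png

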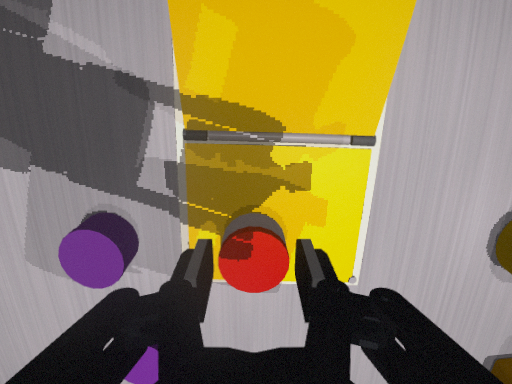

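View pics/t1.png

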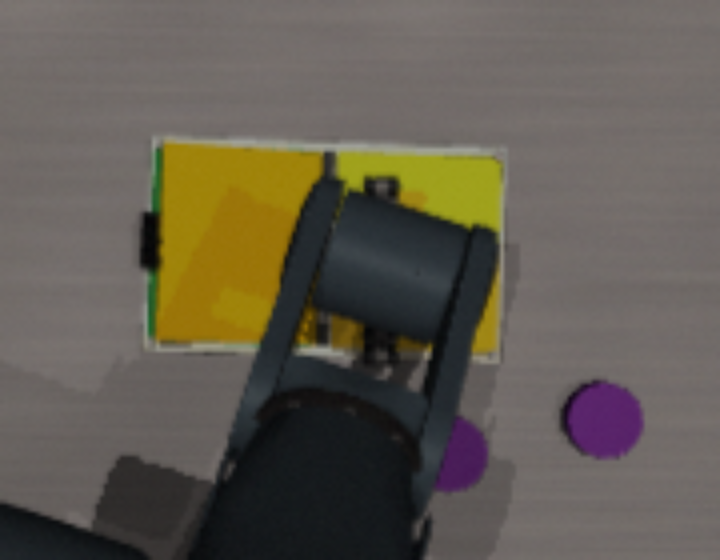

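The wrist picture shows the red tin at (253,260), centred between the fingers, with the spine behind it. It sits at (0.495, -0.097), so I descend behind it.

>>> {"op": "move_arm", "data": {
  "rows": "-0.2 0.3 -4 0 0 0 0.5;-0.2 0.3 -7 0 0 0 0.5;-0.2 0.3 -9 0 0 0 0.5;-0.2 0.3 -10.5 0 0 0 0.5;-0.2 0.3 -11.5 0 0 0 0.5;-0.2 0.3 -11.7 0 0 0 0.5;-0.2 0.3 -11.7 0 0 0 0.5"
}}

```text
t: 3.45
eef_pos: [0.4959, -0.0375, 0.0147]
tool_rot: [[-0.004, 1.0, 0.001], [1.0, 0.004, -0.0], [-0.0, 0.001, -1.0]]
force: [0.3, 0.3, 0.1]
width: 0.043
```

>>> {"op": "move_arm", "data": {
  "rows": "0 -0.8 0 0 0 0 0.5;0 -1.6 0 0 0 0 0.5;0 -2.3 0 0 0 0 0.5;0 -3 0 0 0 0 0.5;0 -3.6 0 0 0 0 0.5;0 -4.2 0 0 0 0 0.5;0 -4.8 0 0 0 0 0.5;0 -5.4 0 0 0 0 0.5;0 -6 0 0 0 0 0.5;0 -6.5 0 0 0 0 0.5"
}}

```text
t: 4.7
eef_pos: [0.4956, -0.1028, 0.0143]
tool_rot: [[-0.004, 1.0, -0.0], [1.0, 0.004, 0.0], [0.0, -0.0, -1.0]]
force: [0.2, 0.8, 1.4]
width: 0.0424
```

>>> {"op": "move_arm", "data": {
  "rows": "0 -0.5 0 0 0 0 0.5;0 -1 0 0 0 0 0.5;0 -1.5 0 0 0 0 0.5;0 -2 0 0 0 0 0.5;0 -2.5 0 0 0 0 0.5;0 -3 0 0 0 0 0.5;0 -3.5 0 0 0 0 0.5;0 -4 0 0 0 0 0.5;0 -4.5 0 0 0 0 0.5;0 -5 0 0 0 0 0.5"
}}

```text
t: 5.95
eef_pos: [0.4956, -0.1528, 0.0143]
tool_rot: [[-0.004, 1.0, -0.0], [1.0, 0.004, -0.0], [-0.0, -0.0, -1.0]]
force: [0.5, 0.6, -0.8]
width: 0.0426
```

```bash
python3 - <<'E'
from h import *
from bench import robot,cams,job
o=robot.get_obs();print(o["t"],o["eef_pos"],o["force"])
w=wristcam(cams.capture("wrist"),o);s=cams.capture("scene")
cv2.imwrite("pics/w2.png",np.hstack([cv2.resize(w["color"],(400,300)),cv2.resize(s["color"][130:230,170:330],(400,300))])[:,:,::-1])
E
```

```text
5.95 [ 0.49556892 -0.15280297  0.01428393] [ 0.50142232  0.64659437 -0.84032319]
```

View pics/w2.png

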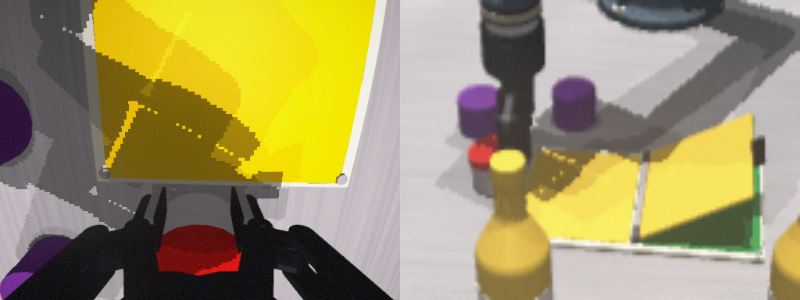

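The tin has just passed the plate edge, upright between the fingers. I push it about 3.5 cm further so that the leaf tab has clearance.

>>> {"op": "move_arm", "data": {
  "rows": "0 -0.5 0 0 0 0 0.5;0 -1 0 0 0 0 0.5;0 -1.5 0 0 0 0 0.5;0 -2 0 0 0 0 0.5;0 -2.5 0 0 0 0 0.5;0 -3 0 0 0 0 0.5;0 -3.4 0 0 0 0 0.5;0 -3.4 0 0 0 0 0.5"
}}

```text
t: 7.05
eef_pos: [0.4957, -0.1869, 0.0143]
tool_rot: [[-0.004, 1.0, 0.0], [1.0, 0.004, -0.0], [-0.0, 0.0, -1.0]]
force: [0.3, 0.2, -0.4]
width: 0.0427
```

>>> {"op": "move_arm", "data": {
  "rows": "0 0.5 0 0 0 0 0.5;0 1.5 0 0 0 0 0.5;0 2.5 0.5 0 0 0 0.5;0 3 3 0 0 0 0.5;0 3 8 0 0 0 0.5;0 3 13 0 0 0 0.5;0 6 17 0 0 0 0;0 12 20 0 0 0 0;0 18 22 0 0 0 0"
}}

```text
t: 8.18
eef_pos: [0.4956, -0.0097, 0.2345]
tool_rot: [[-0.003, 1.0, 0.003], [1.0, 0.003, -0.0], [-0.001, 0.003, -1.0]]
force: [1.3, 0.2, -0.4]
width: -0.0001
```

```bash
python3 - <<'E'
from h import *
from bench import robot,cams,job
o=robot.get_obs();print(o["t"],o["eef_pos"],o["force"],o["joints"])
w=wristcam(cams.capture("wrist"),o);s=cams.capture("scene");c=cams.capture("top")
cv2.imwrite("pics/w3.png",np.hstack([cv2.resize(w["color"],(400,300)),cv2.resize(s["color"][130:230,170:330],(400,300))])[:,:,::-1])
for n,q in(("w",w),("c",c)):
    hsv=cv2.cvtColor(q["color"],cv2.COLOR_RGB2HSV)
    m=((hsv[...,0]<8)|(hsv[...,0]>172))&(hsv[...,1]>150)&(hsv[...,2]>60)
    k,l,st,ce=cv2.connectedComponentsWithStats(m.astype(np.uint8))
    for i in range(1,k):
        if st[i,4]>100: print(n,st[i],ce[i],onplane(q,ce[i],0.04))
E
```

```text
8.175 [ 0.49557994 -0.00968981  0.23445688] [ 1.31781551  0.24909181 -0.43557247] [-1.40654515e+01  1.99989237e+01  1.00188953e+02  9.30160168e-03
  5.96624887e+01 -1.42434675e+01]
c [ 80  84  17  31 474] [88.18565401 98.77637131] [0.88668718 0.54544144 0.04      ]
c [373  90  14  14 140] [379.84285714  96.52857143] [ 0.90127042 -0.42303622  0.04      ]
c [382 164  29  28 634] [396.02365931 177.2681388 ] [ 0.63301165 -0.47361212  0.04      ]
c [308 210  19  19 277] [317.06137184 218.89891697] [ 0.49427776 -0.21580433  0.04      ]
```

View pics/w3.png

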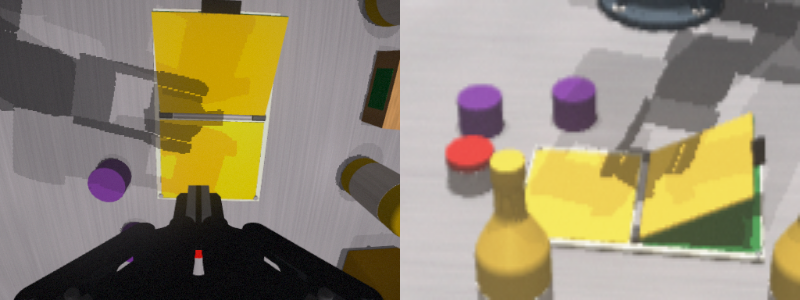

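The tin now stands upright on the worktop at (0.494, -0.216), about 6.5 cm beyond the plate edge. Next I work out the path of the shut fingertip for turning the leaf.

```bash
python3 - <<'E'
import numpy as np
H=np.array([0.0,0.0085]); hw=.011; s=.02
for th in [18,23,30,38,46,54,62,70,78,86,94,102,110,120,130,140,150,160,168,174,180]:
    a=np.radians(np.interp(th,[60,100],[35,0])); t=np.radians(th)
    d=np.array([np.sin(a),np.cos(a)]); n=np.array([-np.cos(a),np.sin(a)])
    u=np.array([np.cos(t),np.sin(t)]); m=np.array([np.sin(t),-np.cos(t)]) # underside normal
    if np.pi/2-a>t: E=H+.16*u+.0025*m; T=E-s*d-hw*n
    else: T=H+.14*u+.0025*m-hw*n
    # deepest tip corner into leaf (both corners): shift along m
    pen=min((T+k*hw*n-H)@m-.0025 for k in(1,-1))
    if np.pi/2-a<=t: T=T-min(pen,0)*m
    print(th,"tilt %.2f"%-a,np.round(T*100,1))
E
```

```text
18 tilt -0.61 [15.   3.3]
23 tilt -0.61 [14.6  4.6]
30 tilt -0.61 [13.7  6.4]
38 tilt -0.61 [12.5  8.2]
46 tilt -0.61 [11.   9.9]
54 tilt -0.61 [ 9.4 11.4]
62 tilt -0.58 [ 7.7 12.5]
70 tilt -0.46 [ 6.  13.4]
78 tilt -0.34 [ 4.2 14.1]
86 tilt -0.21 [ 2.3 14.6]
94 tilt -0.09 [ 0.4 14.7]
102 tilt -0.00 [-1.6 14.6]
110 tilt -0.00 [-3.5 14.1]
120 tilt -0.00 [-5.7 13.1]
130 tilt -0.00 [-7.7 11.7]
140 tilt -0.00 [-9.5 10. ]
150 tilt -0.00 [-10.9   8.1]
160 tilt -0.00 [-12.    5.9]
168 tilt -0.00 [-12.5   4. ]
174 tilt -0.00 [-12.8   2.6]
180 tilt -0.00 [-12.9   1.1]
```

>>> {"op": "move_arm", "data": {
  "rows": "0.6 6 0 0 0 0 0;1.2 12 0 0 0 0 0;1.8 18 0 -0.1 0 0 0;2.3 23 0 -0.25 0 0 0;2.3 25 0 -0.4 0 0 0;2.3 25 -4 -0.5 0 0 0;2.3 24 -8 -0.61 0 0 0;2.3 23 -12 -0.61 0 0 0;2.3 22 -16 -0.61 0 0 0;2.3 22 -16 -0.61 0 0 0"
}}

```text
t: 9.57
eef_pos: [0.5162, 0.2061, 0.0693]
tool_rot: [[-0.007, 1.0, -0.008], [0.817, 0.001, -0.576], [-0.576, -0.011, -0.817]]
force: [0.2, -0.2, 0.9]
width: 0.0
```

```bash
python3 - <<'E'
from h import *
from bench import robot,cams,job
o=robot.get_obs();print(o["t"],o["eef_pos"],o["force"],o["joints"])
w=wristcam(cams.capture("wrist"),o);s=cams.capture("scene");c=cams.capture("top")
cv2.imwrite("pics/w4.png",np.hstack([cv2.resize(c["color"][150:270,170:330],(400,300)),cv2.resize(s["color"][120:240,190:350],(400,300))])[:,:,::-1])
E
```

```text
9.575 [0.51623674 0.20610124 0.06931385] [ 0.17579345 -0.21382475  0.89508373] [ 26.04791017  47.75021784  87.26663729 -34.01524099  66.7720091
  45.60178842]
```

View pics/w4.png

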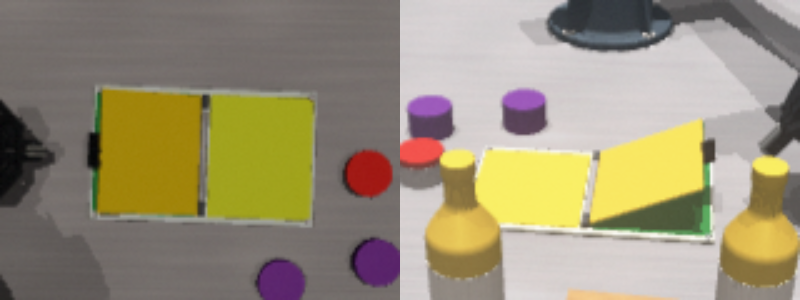

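The fingertip stands just outside the tab, and the leaf is untouched. I go low in front of the tab, then push in and up.

>>> {"op": "move_arm", "data": {
  "rows": "0 -1 -1.5 0 0 0 0;0 -2 -3 0 0 0 0;0 -2 -3 0 0 0 0;0 -2 -3 0 0 0 0"
}}

```text
t: 10.22
eef_pos: [0.5187, 0.1884, 0.0425]
tool_rot: [[-0.004, 1.0, -0.0], [0.82, 0.003, -0.573], [-0.573, -0.002, -0.82]]
force: [-0.5, 0.2, 0.1]
width: 0.0
```

>>> {"op": "move_arm", "data": {
  "rows": "0 -1.6 0.1 0 0 0 0;0 -2.8 0.1 0 0 0 0;0 -3.6 0.2 0 0 0 0;0 -4.2 0.5 0 0 0 0;0 -4.6 1.1 0 0 0 0;0 -5 1.8 0 0 0 0;0 -5.5 2.6 0 0 0 0;0 -6 3.4 0 0 0 0;0 -6.5 4.1 0 0 0 0;0 -7 4.7 0 0 0 0"
}}

```text
t: 11.48
eef_pos: [0.5185, 0.1181, 0.0901]
tool_rot: [[-0.004, 1.0, -0.0], [0.82, 0.003, -0.573], [-0.573, -0.002, -0.82]]
force: [-1.9, 0.9, 0.2]
width: 0.0002
```

```bash
python3 - <<'E'
from h import *
from bench import robot,cams,job
o=robot.get_obs();print(o["t"],o["eef_pos"],o["force"],o["joints"])
s=cams.capture("scene");c=cams.capture("top")
cv2.imwrite("pics/w5.png",np.hstack([cv2.resize(c["color"][150:270,170:330],(400,300)),cv2.resize(s["color"][120:240,190:350],(400,300))])[:,:,::-1])
E
```

```text
11.475 [0.51847972 0.1180826  0.09013518] [-1.85362274  0.90968265  0.17881854] [ 18.27205013  43.528596    94.40316063 -38.5582603   60.79686059
  42.97368383]
```

View pics/w5.png

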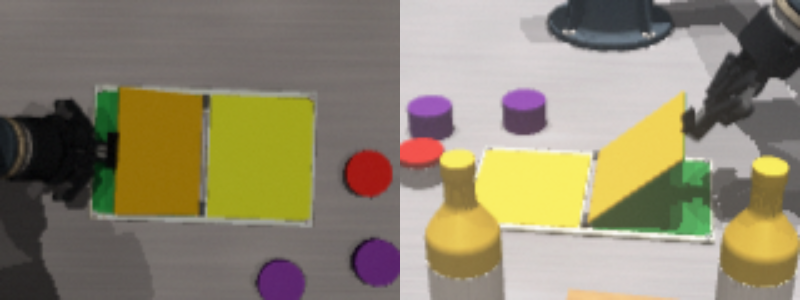

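The leaf is turning with the finger (about 42°). I continue the arc while straightening the tool.

>>> {"op": "move_arm", "data": {
  "rows": "0 -0.8 0.9 0 0 0 0;0 -1.6 1.7 0 0 0 0;0 -2.4 2.4 0 0 0 0;0 -3.2 2.9 0 0 0 0;0 -4.1 3.5 0.03 0 0 0;-0.1 -5 4 0.09 0 0 0;-0.1 -5.8 4.4 0.15 0 0 0;-0.1 -6.7 4.7 0.21 0 0 0;-0.1 -7.6 5.1 0.27 0 0 0;-0.2 -8.5 5.3 0.33 0 0 0"
}}

```text
t: 12.82
eef_pos: [0.517, 0.0329, 0.1433]
tool_rot: [[-0.004, 1.0, 0.002], [0.961, 0.004, -0.275], [-0.275, 0.0, -0.961]]
force: [1.2, -0.2, 0.1]
width: 0.0003
```

>>> {"op": "move_arm", "data": {
  "rows": "0 -1 0.3 0.07 0 0 0;0 -2 0.4 0.13 0 0 0;0 -3 0.4 0.19 0 0 0;-0.1 -4 0.4 0.24 0 0 0;-0.1 -5 0.3 0.28 0 0 0;-0.1 -6 0.1 0.28 0 0 0;-0.1 -7 -0.3 0.28 0 0 0;-0.1 -7 -0.3 0.28 0 0 0"
}}

```text
t: 13.82
eef_pos: [0.5154, -0.037, 0.1393]
tool_rot: [[-0.004, 1.0, -0.001], [1.0, 0.004, -0.001], [-0.001, -0.001, -1.0]]
force: [-0.1, 0.4, -0.5]
width: 0.0002
```

```bash
python3 - <<'E'
from h import *
from bench import robot,cams,job
o=robot.get_obs();print(o["t"],o["eef_pos"],o["force"],o["joints"])
s=cams.capture("scene");c=cams.capture("top")
cv2.imwrite("pics/w6.png",np.hstack([cv2.resize(c["color"][150:270,190:350],(400,300)),cv2.resize(s["color"][90:240,150:350],(400,300))])[:,:,::-1])
E
```

```text
13.825 [ 0.51543852 -0.03701055  0.13928089] [-0.0594312   0.42577623 -0.53193994] [-1.64885194e+01  2.98270236e+01  1.02558244e+02 -5.09987273e-02
  4.76378273e+01 -1.66599244e+01]
```

View pics/w6.png

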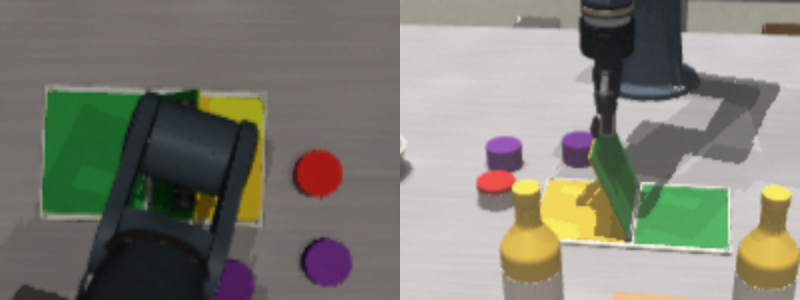

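The leaf is past upright (about 110°) with the finger on its green face. I lower it slowly.

>>> {"op": "move_arm", "data": {
  "rows": "0 -1 -0.6 0 0 0 0;0 -1.8 -1.4 0 0 0 0;0 -2.6 -2.1 0 0 0 0;0 -3.4 -2.8 0 0 0 0;0 -4.2 -3.5 0 0 0 0;0 -4.9 -4.3 0 0 0 0;-0.1 -5.5 -5 0 0 0 0;-0.1 -6.1 -5.8 0 0 0 0;-0.1 -6.6 -6.6 0 0 0 0;-0.1 -7 -7.4 0 0 0 0"
}}

```text
t: 15.18
eef_pos: [0.5146, -0.1068, 0.065]
tool_rot: [[-0.004, 1.0, -0.0], [1.0, 0.004, -0.0], [-0.0, -0.0, -1.0]]
force: [0.2, -0.1, 0.9]
width: -0.0003
```

```bash
python3 - <<'E'
from h import *
from bench import robot,cams,job
o=robot.get_obs();print(o["t"],o["eef_pos"],o["force"],o["joints"])
s=cams.capture("scene");c=cams.capture("top")
cv2.imwrite("pics/w7.png",np.hstack([cv2.resize(c["color"][150:270,190:350],(400,300)),cv2.resize(s["color"][90:240,150:350],(400,300))])[:,:,::-1])
E
```

```text
15.175 [ 0.51456045 -0.10679229  0.06503015] [ 0.21315112 -0.11822076  0.87378545] [-2.39153988e+01  3.76953154e+01  1.03864879e+02 -8.50335056e-03
  3.84420008e+01 -2.41392045e+01]
```

View pics/w7.png

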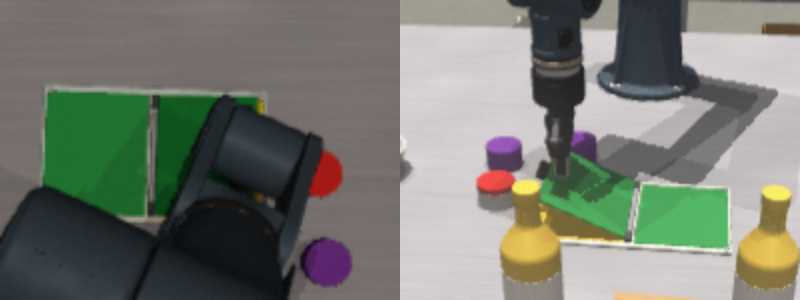

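>>> {"op": "move_arm", "data": {
  "rows": "0 -0.3 -0.7 0 0 0 0;0 -0.5 -1.4 0 0 0 0;0 -0.7 -2.1 0 0 0 0;0 -0.9 -2.7 0 0 0 0;0 -1 -3.3 0 0 0 0;0 -1.1 -3.8 0 0 0 0;0 -1.1 -4.3 0 0 0 0;0 -1.1 -4.7 0 0 0 0;0 -1.1 -5 0 0 0 0;0 -1.1 -5.2 0 0 0 0"
}}

```text
t: 16.52
eef_pos: [0.5146, -0.1174, 0.0134]
tool_rot: [[-0.004, 1.0, -0.0], [1.0, 0.004, 0.0], [0.0, -0.0, -1.0]]
force: [0.0, -1.0, 0.3]
width: 0.0001
```

>>> {"op": "move_arm", "data": {
  "rows": "0 0 -0.1 0 0 0 0;0 0 -0.2 0 0 0 0;0 0 -0.2 0 0 0 0"
}}

```text
t: 16.9
eef_pos: [0.5146, -0.1174, 0.0116]
tool_rot: [[-0.004, 1.0, -0.0], [1.0, 0.004, 0.0], [0.0, -0.0, -1.0]]
force: [-0.2, -0.8, 0.1]
width: 0.0002
```

>>> {"op": "move_arm", "data": {
  "rows": "0 0 -0.05 0 0 0 0;0 0 -0.1 0 0 0 0;0 0 -0.1 0 0 0 0"
}}

```text
t: 17.27
eef_pos: [0.5146, -0.1174, 0.011]
tool_rot: [[-0.004, 1.0, 0.0], [1.0, 0.004, -0.0], [-0.0, 0.0, -1.0]]
force: [-0.7, -0.1, 4.8]
width: -0.0001
```

>>> {"op": "move_arm", "data": {
  "rows": "0 0 -0.05 0 0 0 0;0 0 -0.1 0 0 0 0;0 0 -0.1 0 0 0 0;0 0 -0.1 0 0 0 0"
}}

```text
t: 17.77
eef_pos: [0.5146, -0.1174, 0.0109]
tool_rot: [[-0.004, 1.0, 0.001], [1.0, 0.004, -0.0], [-0.0, 0.001, -1.0]]
force: [-2.5, 1.2, 12.2]
width: -0.0001
```

The leaf is firmly seated: the tip stopped at z = 0.0109 with 12 N. I retreat straight up and check.

>>> {"op": "move_arm", "data": {
  "rows": "0 0 0.3 0 0 0 0;0 0 1.5 0 0 0 0;0 0 4 0 0 0 0;0 0 8 0 0 0 0;0 0 13 0 0 0 0;0 2 18 0 0 0 0;0 8 20 0 0 0 0;0 14 20 0 0 0 0;0 20 20 0 0 0 0;0 26 20 0 0 0 0"
}}

```text
t: 19.02
eef_pos: [0.5143, 0.1444, 0.2102]
tool_rot: [[-0.004, 1.0, 0.001], [1.0, 0.004, 0.0], [0.0, 0.001, -1.0]]
force: [0.8, -0.4, 0.1]
width: 0.0001
```

>>> {"op": "move_arm", "data": {
  "rows": "0 6 0 0 0 0 0;0 12 0 0 0 0 0;0 18 0 0 0 0 0;0 18 0 0 0 0 0;0 18 0 0 0 0 0"
}}

```text
t: 19.65
eef_pos: [0.514, 0.3222, 0.2094]
tool_rot: [[-0.005, 1.0, -0.001], [1.0, 0.005, -0.001], [-0.001, -0.001, -1.0]]
force: [0.6, -0.2, -0.9]
width: -0.0
```

```bash
python3 - <<'E'
from h import *
from bench import robot,cams,job
o=robot.get_obs();print(o["t"],o["eef_pos"],o["force"])
s=cams.capture("scene");c=cams.capture("top")
cv2.imwrite("pics/w8.png",np.hstack([cv2.resize(c["color"][150:270,190:350],(400,300)),cv2.resize(s["color"][130:230,170:330],(400,300))])[:,:,::-1])
cv2.imwrite("pics/t8.png",c["color"][:,:,::-1])
hsv=cv2.cvtColor(c["color"],cv2.COLOR_RGB2HSV)
for nm,m in(("red",((hsv[...,0]<8)|(hsv[...,0]>172))&(hsv[...,1]>150)&(hsv[...,2]>60)),("purple",(hsv[...,0]>125)&(hsv[...,0]<160)&(hsv[...,1]>80))):
    k,l,st,ce=cv2.connectedComponentsWithStats(m.astype(np.uint8))
    for i in range(1,k):
        if st[i,4]>100: print(nm,ce[i],onplane(c,ce[i],0.04))
E
```

```text
19.65 [0.51398104 0.32218741 0.20943765] [ 0.57242486 -0.15835527 -0.89236474]
red [88.23382046 98.80167015] [0.88660383 0.54527975 0.04      ]
red [379.78169014  96.59859155] [ 0.90103481 -0.42283387  0.04      ]
red [396.00157729 177.23343849] [ 0.63312529 -0.47354181  0.04      ]
red [317.02877698 218.88848921] [ 0.49431075 -0.21569809  0.04      ]
purple [320.35353535 254.46127946] [ 0.3790204  -0.22628848  0.04      ]
purple [282.03114187 262.90657439] [ 0.35044134 -0.10196167  0.04      ]
```

View pics/w8.png

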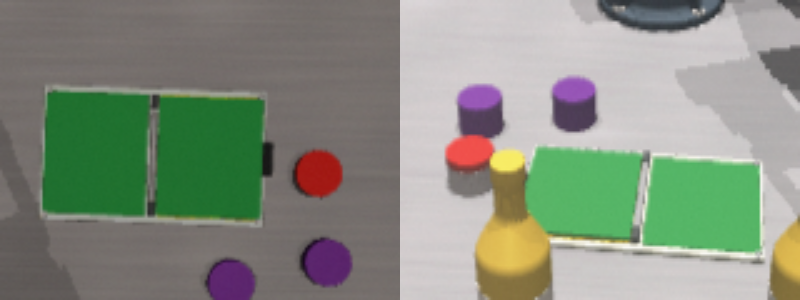

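View pics/t8.png

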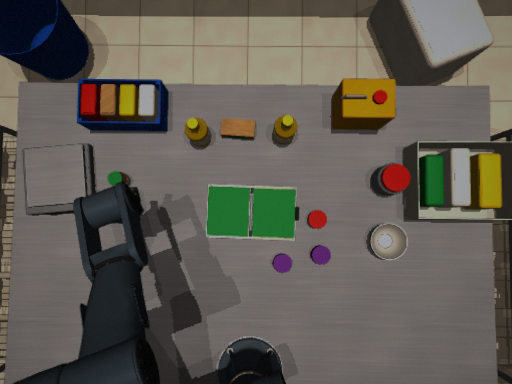

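Green on both halves, tab at top (297,213), red tin upright clear of it at (317,219). I compare the bystanders with the first picture.

```bash
python3 - <<'E'
from h import *
a=cv2.imread("pics/top0.png");b=cv2.imread("pics/t8.png")
ha,hb=[cv2.cvtColor(x,cv2.COLOR_BGR2HSV) for x in(a,b)]
for n,(x,y,w,h) in dict(b1=(180,112,34,40),b2=(268,108,34,40),pk=(216,114,45,28),bowl=(365,220,46,44),can=(366,155,48,44),scoop=(110,200,30,72),jar=(104,168,26,22)).items():
    p,q=a[y:y+h,x:x+w],b[y:y+h,x:x+w]
    if n in("b1","b2"):
        for H in(ha,hb):
            r=H[y:y+h,x:x+w];m=(r[...,0]>24)&(r[...,0]<35)&(r[...,1]>150)&(r[...,2]>150);print(n,m.sum(),np.argwhere(m).mean(0))
    print(n,"meandiff",np.abs(p.astype(int)-q).mean().round(2),cv2.phaseCorrelate(cv2.cvtColor(p,6).astype(float),cv2.cvtColor(q,6).astype(float)))
cv2.imwrite("pics/cmp.png",np.hstack([cv2.resize(x[90:160,170:310],(400,200),interpolation=0) for x in (a,b)]))
E
```

```text
b1 0 [nan nan]
b1 75 [10.46666667 11.81333333]
b1 meandiff 12.15 ((-0.021236902475592956, -0.01957886842642509), 0.9707953489079214)
b2 0 [nan nan]
b2 74 [11.74324324 19.40540541]
b2 meandiff 12.2 ((-0.030669721325207178, -0.04231673528486368), 0.981350058354805)
pk meandiff 13.35 ((0.4556963639259308, -0.08832133277847554), 0.9389856767240221)
bowl meandiff 15.16 ((0.021330337714442038, 0.4929723634384331), 0.9959993885379049)
can meandiff 9.58 ((0.004195435753988619, 0.44274340481225494), 1.0032216620453538)
scoop meandiff 50.35 ((3.095543966386975, 25.880622283559845), -0.0175087875664354)
jar meandiff 15.75 ((0.6886662338099949, -0.2649999318759697), 0.9195386964869622)<stdin>:8: RuntimeWarning: Mean of empty slice.
  ret = um.true_divide(
```

View pics/cmp.png

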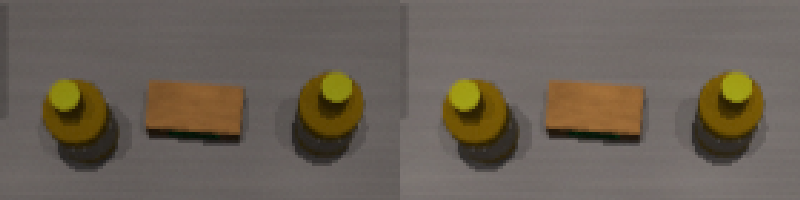

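The other goods I can see have not moved (shift under 1 px, and only lighting differs). The arm merely hides the scoop from above. Handing in.

```bash
python3 - <<'E'
from bench import robot,cams,job
print(robot.get_obs()["t"],job.job_done())
E
```

```text
the job is handed in; nothing more can be done
19.75 None
```

The board now shows green on both halves and the red-lidded tin stands upright on the worktop. I handed the job in at 19.75 s.

**What I did:** I slid the tin off the yellow half with half-open fingers, without pinching or lifting. Then, with the fingers shut, I turned the leaf over the spine by its underside and pressed it flat, with a reading of 12 N.

**Last checks:**
- **Tin:** it is upright at about (0.494, -0.216), with roughly 2.5 cm between it and the leaf's tab.
- **Leaf:** the fingertip stopped at a height of 10.9 mm. The leaf's top face should sit at 11 mm when flat.
- **Other goods:** the bottles, packet, jar, bowl, canister and purple tins had not moved (under 1 px in the top view). The arm hid the scoop in the last top picture, so I could not compare it, but the arm never came near it at low height.
- **Disagreement between cameras:** the scene camera read about 6 to 10 mm further out in x than the top camera. I used the wrist camera's reading for the tin.

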